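# Close the specimen mould with its own top half

### The arm

A 6-joint arm with a two-finger parallel gripper is mounted at the origin on a cart in front of the work surface, level with it; the furniture and walls round the work are solid. World frame = base frame: x ahead of the robot, y to its left, z up, the work surface at z = 0. Lengths are in m, angles in degrees, forces in N, time in s.
With the tool pointing down it reaches from about 0.35 to 0.875 m from the base axis. Payload 4.2 kg.
Tool frame: the origin (TCP) lies between the finger pads; the fingertips stand 11 mm ahead of it and the grasp point (between the pads) lies 8 mm behind it; z points along the fingers, y is the direction in which the jaws open and shut (so a half turn about z gives the same grasp; the last joint's range is limited). The gripper opens to 87 mm and grips with 3 to 60 N. Pads are 19 mm wide; open, the fingers measure 117 mm over their backs; the gripper's body (75 mm by 190 mm) begins 51 mm behind the grasp point.
Start: joints at [86.093, 22.042, 0.453, 0, -68.411, -14.817], TCP at [0.201, 0.592, 0.234] pointing down, gripper open.
Joint ranges: [-179.83, 179.83], [-69.29, 118.12], [-61.27, 80.66], [-181.25, 117.63], [-171.15, -9.14], [-177.46, 177.46]. Speed limits (degrees/s): [159.86, 159.86, 180, 180, 180, 180].

### API

Orientations are given as a 3x3 rotation matrix whose columns are the frame's x, y, z axes.
In Python, from station import sense, capture, get_calibration, finish_job, search_frame, cut_out gives the robot as it stands.
- The arm moves only by the tool arm_command, never from a script. Its argument "rows" is a list of rows, each an object with "fingers": the opening in per cent of the stroke, from 0 (shut) to 100 (fully open); "travel": the shift along the tool's x, y, z in cm, a list of three; "roll": the turn about the tool's z in degrees. A call has 1 to 10 rows; each row is the pose to reach, as a shift and turn from the pose commanded when the call began, along the tool's axes at that moment; what a row does not reach only later rows make up. A row lasts 1/10 s, in which the tool goes at most 50 mm and 8.59 degrees, less where a joint would pass 70% of its speed; a pose out of reach is approached as far as the arm can. A call with a gripper value outside its range is refused whole. The fingers move at their own pace and stop on an object; the grip force is fixed at half the most. Time passes only in rows, so rows that repeat a pose let the fingers close. It gives the time, the measured TCP pose, the force and the opening at its end, in the units of the state.
- sense(): the state, without advancing time (a new reading comes with each control period).
- capture(name): name is "scene" or "top"; returns (picture, depth): 384x512x3 uint8, red, green, blue; 384x512 float32, m along the optical axis (not along the pixel's ray), 0 where there is no reading.
- get_calibration(name): a dict with "fov_y" (degrees; the focal length in pixels is half the picture's height over the tangent of half this angle, whatever the lens; pixels are square), "cx", "cy" (the principal point, pixels), "origin" and "attitude" of the camera in the world. Camera axes: x right, y down, z forward; pixel columns grow to the right and rows downward; lengths in m; the calibration is good to about 2 mm. A picture is of the moment at which its call begins. get_calibration takes no time and is no camera call.
- finish_job(): hands the job in, once; it reports no verdict.
Trained networks look in the newest picture that a camera, given by its name, has taken for a name from the list of things; names that differ only in an ending like _2 or _b are one class to them, and where a whole thing is asked for, a point or a joint stands for the part that bears it (a point fixed in the world has none). Each returns a list of dicts, best first, with "p" (0 to 1); they miss things now and then, are a little off and sometimes report something else, mostly with a low value. They report only what shows in the picture. A call takes as long as a camera call.
- search_frame(camera, label): "position" ([x, y, z] in m, in world coordinates, good to about 4 mm: the middle of the surface that is visible of it).
- cut_out(camera, label): "mask" (384x512 bool, what is visible of it).
The state is a dict: "time_s": time; "joints": joint angles; "joint_velocities": joint speeds; "effort": joint torques, N m; "tcp_pos": TCP position; "ee_rot": TCP orientation; "wrist_force": force on the tool from outside, world axes, zero at the start; "moment": the same for the moment, N m; "gripper_width": opening from 0.0 (shut) to 1.0 (fully open).
Only numpy, scipy, OpenCV 4.12 (cv2) and the standard library are available. Lean on these libraries where they do the work, as an engineer would, in place of code of your own. Each camera call takes 0.05 s, during which the arm holds its last target. There are 200 camera calls.

### The job

The two-part specimen mould stands open on the bench with its two dowels pointing up; among the three loose top halves lying about, only its own one has its two holes where the dowels stand. Pick that one up by its fin, lower it (do not drop it) over the dowels until it lies flat and fully home on the lower half, and let go. Leave the other two top halves where they are.

Things in the scene. Friction and masses are not known exactly. Their poses are not given: they have to be found in the camera images.
- mould_face (a point): Lower half, fixed: aluminium block 110 x 56 x 24 mm on a steel plate 124 x 64 x 8, shallow cavity on top. Point: centre of its upper face, 32 mm above the bench; x along its length, z up. Two steel dowels stand on the face at x = +42 and -42 mm, y = 0: 28 tall, 14 in diameter for the lowest 5, tapering to 4 at the top, so they guide a top half that is a few mm off.
- top_long_fin (a point): The mould's own top half: aluminium plate 110 x 56 x 16 mm, two 18 mm through holes at x = +42 and -42, y = 0. Fits either way round. Home, its point is 41 mm above mould_face and the dowels stick 12 out. Point: centre of its fin handle (44 mm along x, 14 thick along y, 50 tall), 41 mm above the plate's underside, 25 above its upper face. x along plate and fin, z up. About 0.3 kg.
- top_skew_fin (a point): Another mould's top half, does not fit: aluminium plate 110 x 56 x 16 mm, two 18 mm through holes set diagonally at (+42, +13) and (-42, -13). Point: centre of its fin handle (44 mm along x, 14 thick along y, 50 tall), 41 mm above the plate's underside, 25 above its upper face. x along plate and fin, z up. About 0.3 kg.
- top_short_fin (a point): Another mould's top half, does not fit: shorter aluminium plate 84 x 56 x 16 mm, two 18 mm through holes at x = +29 and -29, y = 0. Point: centre of its fin handle (44 mm along x, 14 thick along y, 50 tall), 41 mm above the plate's underside, 25 above its upper face. x along plate and fin, z up. About 0.3 kg.

How it is judged:
By the outcome, as a careful person would: the job done as asked, in the order asked, and still so for the second after the job is handed in, with the robot touching nothing.
It also fails if it takes over 35 s, if anything falls off the work surface, if the arm or the gripper's body presses on something with over 40 N, if the wrist force passes 120 N, or if a joint passes its speed limit or range.

## Working session

There is one attempt and no reset: what is moved stays moved. The work goes in short steps, Python scripts to look and compute and a tool call to move; the robot and the scene stay as the last step left them, time stands still between calls to the robot, and variables do not carry over. Pictures are saved under pics/ and viewed, about 8 in all and at most 12, crops included, and the job is handed in when it is done.

Besides the shell and the picture viewer there is one more tool, called after "Emit:" as name(argument=value, ...) on one line, values as JSON. arm_command: Moves the arm, as the interface text tells. Its arguments: {"type":"object","properties":{"rows":{"type":"array","items":{"type":"object","properties":{"fingers":{"type":"number"},"travel":{"type":"array","items":{"type":"number"}},"roll":{"type":"number"}}}}},"required":["rows"]}

```bash
mkdir -p pics
python3 - <<'E'
from station import *
import cv2,numpy as np
for c in("scene","top"):
    p,d=capture(c); cv2.imwrite(f"pics/{c}0.png",p[:,:,::-1]); np.savez(f"{c}0.npz",p=p,d=d)
    k=get_calibration(c); print(c,k)
    for l in("mould_face","top_long_fin","top_skew_fin","top_short_fin"):
        print(l,[(np.round(r["position"],3).tolist(),round(r["p"],2)) for r in search_frame(c,l)][:4])
s=sense();print(s["time_s"],s["tcp_pos"],s["ee_rot"],s["wrist_force"],s["gripper_width"])
E
```

```text
scene {'fov_y': 55.890531434163975, 'cx': 259.44172837610296, 'cy': 192.5309041309252, 'origin': array([-0.06402213, -0.17286683,  0.49729914]), 'attitude': array([[ 5.50506050e-01, -4.17484839e-01,  7.22945017e-01],
       [-8.34831072e-01, -2.75725167e-01,  4.76479499e-01],
       [ 4.11168014e-04, -8.65841811e-01, -5.00317689e-01]])}
mould_face [([0.453, 0.026, 0.028], 0.84)]
top_long_fin [([0.647, 0.076, 0.019], 0.77)]
top_skew_fin [([0.38, 0.198, 0.017], 0.71)]
top_short_fin [([0.404, 0.384, 0.017], 0.63)]
top {'fov_y': 51.156464772969926, 'cx': 254.7936874020883, 'cy': 196.8665250617141, 'origin': array([0.35624335, 0.22361616, 0.89593507]), 'attitude': array([[-0.03022654, -0.97760208,  0.20827992],
       [-0.99954045,  0.02908589, -0.00853765],
       [ 0.00228842, -0.20844227, -0.978032  ]])}
mould_face [([0.475, 0.044, 0.033], 0.65)]
top_long_fin []
top_skew_fin []
top_short_fin [([0.414, 0.383, 0.016], 0.75)]
0.5 [0.20057816 0.59187854 0.23347811] [[ 9.47066354e-01 -3.21037877e-01 -4.94938492e-05]
 [-3.21037880e-01 -9.47066344e-01 -1.38834496e-04]
 [-2.30282689e-06  1.47374881e-04 -9.99999989e-01]] [ 0.34214127 -0.82028178 -0.31423451] 1.0007493218417371
```

View pics/scene0.png

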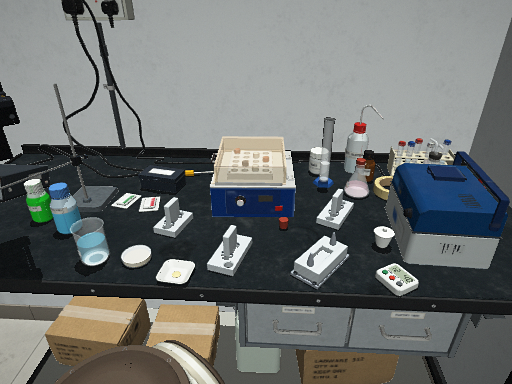

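View pics/top0.png

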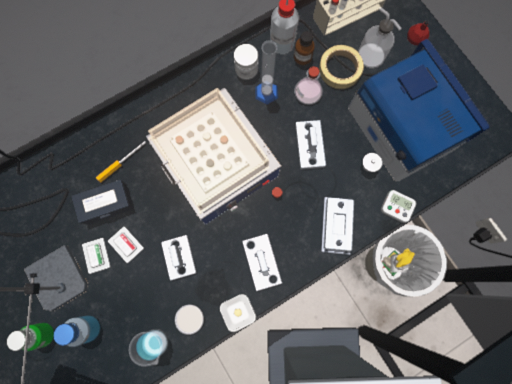

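The scene picture shows three finned plates, at about (174,220), (230,250) and (336,210), and the open mould at (322,258). In the top picture they are at (178,257), (262,262) and (311,144), with the mould at (338,225). Next I'll rectify the top view at plate height to check the holes and get poses.

```bash
cat > h.py <<'E'
import numpy as np,cv2
from station import *
def K(c):
    k=get_calibration(c);return 192/np.tan(np.radians(k["fov_y"]/2)),k["cx"],k["cy"],np.array(k["origin"]),np.array(k["attitude"])
def cloud(c,d):
    f,cx,cy,o,A=K(c);v,u=np.mgrid[:384,:512]
    return np.stack([(u-cx)/f*d,(v-cy)/f*d,d],-1)@A.T+o
def proj(c,P):
    f,cx,cy,o,A=K(c);q=(np.asarray(P)-o)@A;return np.stack([q[...,0]/q[...,2]*f+cx,q[...,1]/q[...,2]*f+cy],-1)
def rect(c,p,x,y,z,h=.08,n=400):
    # rows: x decreasing downward; cols: y decreasing rightward
    g=np.linspace(h,-h,n);X,Y=np.meshgrid(x+g,y+g,indexing="ij")
    uv=proj(c,np.stack([X,Y,np.full_like(X,z)],-1)).astype(np.float32)
    return cv2.remap(p,uv[...,0],uv[...,1],cv2.INTER_CUBIC)
E
python3 - <<'E'
from h import *
z=np.load("top0.npz");p,d=z["p"],z["d"];W=cloud("top",d)
tiles=[]
for n,(u,v),h in(("far",(311,144),.016),("mid",(262,262),.016),("left",(178,257),.016),("mould",(338,225),.032)):
    box=np.zeros(d.shape,bool);box[v-40:v+40,u-40:u+40]=1
    bright=p.min(2)>110
    for lo,hi,t in((h-.007,h+.007,"plate"),(.045,.08,"fin")):
        m=box&(d>0)&(W[...,2]>lo)&(W[...,2]<hi)&(bright if t=="plate" else True)
        if m.sum()<8: print(n,t,"none");continue
        q=W[m];r=cv2.minAreaRect((q[:,:2]*1000).astype(np.float32))
        b=cv2.boxPoints(r);e=[b[1]-b[0],b[2]-b[1]];e=max(e,key=np.linalg.norm)
        print(n,t,m.sum(),np.round(r[0],1),np.round(r[1],1),"long axis deg",round(np.degrees(np.arctan2(e[1],e[0]))%180,1),"z",np.round(np.median(q[:,2]),4))
        if t=="plate":c=r[0]
    tiles.append(rect("top",p,c[0]/1000,c[1]/1000,h))
cv2.imwrite("pics/t.png",cv2.resize(np.vstack([np.hstack(tiles[:2]),np.hstack(tiles[2:])]),(600,600))[:,:,::-1])
E
```

```text
far plate 849 [667.2  84.7] [111.  57.] long axis deg 3.1 z 0.0161
far fin 192 [624.9 120.1] [ 37.3 144.6] long axis deg 140.0 z 0.0649
mid plate 1100 [383.7 237.7] [128.4 125.3] long axis deg 13.7 z 0.0161
mid fin 151 [400.4 206.4] [43.4 13.9] long axis deg 14.5 z 0.0658
left plate 720 [432.2 371.5] [107.8  96.1] long axis deg 14.2 z 0.0159
left fin 200 [453.3 364.2] [ 37.4 123.7] long axis deg 148.0 z 0.0651
mould plate 1037 [476.8  35.3] [ 57.2 110.3] long axis deg 173.3 z 0.0321
mould fin 41 [475.9  36. ] [ 8.2 92.2] long axis deg 173.2 z 0.0519
```

View pics/t.png

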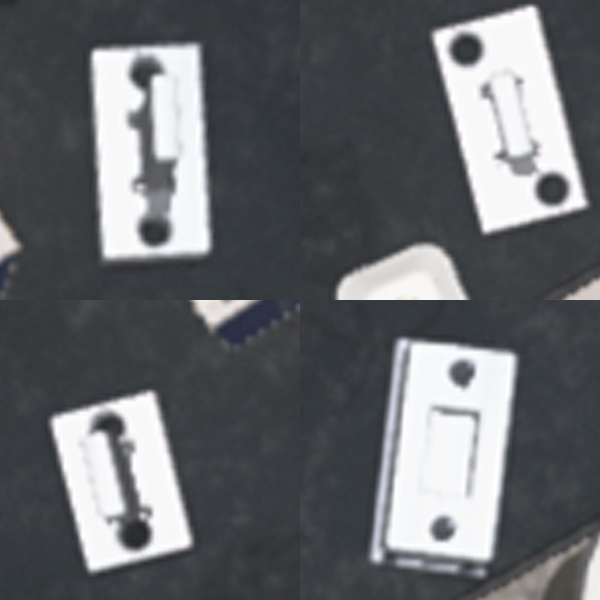

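The tiles settle which is which: top right has diagonal holes (skew), bottom left is the shorter plate, and the far one (top left) is 111 x 57 with inline holes, so it's the mould's own half. Its centre is (0.667, 0.085) at 3.1°; the mould's is (0.477, 0.035) at -6.7°. Now I'll check clearances and work out the moves.

Run:
```python
from h import *
P=np.vstack([cloud(c,np.load(c+"0.npz")["d"])[np.load(c+"0.npz")["d"]>0] for c in("top","scene")])
def chk(c,a,hx,hy):
    a=np.radians(a);q=P[:,:2]-c;l=q@np.array([[np.cos(a),-np.sin(a)],[np.sin(a),np.cos(a)]])
    m=(abs(l[:,0])<hx)&(abs(l[:,1])<hy)&(P[:,2]<.4);h=P[m];i=l[m]
    k=h[:,2]>.075
    print(c,"maxz",h[:,2].max().round(3),"n>.075",k.sum(), i[k].min(0).round(3) if k.any() else"", i[k].max(0).round(3) if k.any() else "")
chk([.667,.085],3.1,.045,.105); chk([.477,.035],-6.7,.045,.105)
m=(P[:,0]>.35)&(P[:,0]<.72)&(P[:,1]>-.05)&(P[:,1]<.5);print("corridor max z",P[m&(P[:,2]<.45)][:,2].max())
s=sense();R=s["ee_rot"];t=s["tcp_pos"]
for n,g in(("above",[.667,.085,.2]),("grasp",[.667,.085,.038])):
    print(n,(R.T@(np.array(g)-t)*100).round(2))
# hole centres of far plate: dark blobs; fine check of dowel axis from fin top (scene depth)
for c in("top","scene"):
    z=np.load(c+"0.npz");W=cloud(c,z["d"]);q=W[(abs(W[...,0]-.667)<.04)&(abs(W[...,1]-.085)<.03)&(W[...,2]>.061)&(W[...,2]<.07)]
    r=cv2.minAreaRect((q[:,:2]*1000).astype(np.float32));print(c,"fin",len(q),np.round(r[0],1),np.round(r[1],1),round(r[2],1))
```

```text
[0.667, 0.085] maxz 0.096 n>.075 39 [-0.045  0.095] [-0.028  0.105]
[0.477, 0.035] maxz 0.062 n>.075 0  
corridor max z 0.14134797821764566
above [60.45 33.03  3.35]
grasp [60.45 33.03 19.55]
top fin 122 [666.2  84.6] [43.  14.6] 4.9
scene fin 60 [664.7  82.9] [13.5 41.5] 89.6
```

Emit:
arm_command(rows=[{"fingers": 100,"travel": [4.3,2.3,0],"roll": -2},{"fingers": 100,"travel": [8.6,4.7,0],"roll": -4},{"fingers": 100,"travel": [12.9,7.0,0],"roll": -6},{"fingers": 100,"travel": [17.2,9.4,0],"roll": -8},{"fingers": 100,"travel": [21.5,11.7,0],"roll": -10},{"fingers": 100,"travel": [25.8,14.1,0],"roll": -12},{"fingers": 100,"travel": [30.1,16.4,0],"roll": -14},{"fingers": 100,"travel": [34.4,18.8,0],"roll": -16},{"fingers": 100,"travel": [38.7,21.1,0],"roll": -18},{"fingers": 100,"travel": [43,23.5,0],"roll": -20}])

```text
time_s: 1.5
tcp_pos: [0.5336, 0.2298, 0.2339]
ee_rot: [[1.0, 0.024, 0.001], [0.024, -1.0, 0.0], [0.001, -0.0, -1.0]]
wrist_force: [1.0, 0.5, 0.2]
gripper_width: 1.003
```

```bash
cat > go.py <<'E'
import sys,numpy as np
from station import sense
x,y,z,a=map(float,sys.argv[1:])
s=sense();R=s["ee_rot"];t=s["tcp_pos"];c=np.degrees(np.arctan2(R[1,0],R[0,0]))
print("t",round(s["time_s"],2),"tcp",t.round(4),"ang",round(c,2),"F",np.round(s["wrist_force"],1),"w",round(s["gripper_width"],3))
print("travel cm",(R.T@(np.array([x,y,z])-t)*100).round(2),"roll",round(-(a-c),2))
E
python3 go.py .667 .085 .15 3.1
```

```text
t 1.5 tcp [0.5336 0.2298 0.2339] ang 1.38 F [1.  0.5 0.2] w 1.003
travel cm [12.99 14.8   8.39] roll -1.72
```

Emit:
arm_command(rows=[{"fingers": 100,"travel": [3.3,3.7,0],"roll": -1.7},{"fingers": 100,"travel": [6.5,7.4,0],"roll": -1.7},{"fingers": 100,"travel": [9.8,11.1,1],"roll": -1.7},{"fingers": 100,"travel": [13,14.8,4],"roll": -1.7},{"fingers": 100,"travel": [13,14.8,7.5],"roll": -1.7},{"fingers": 100,"travel": [13,14.8,10],"roll": -1.7},{"fingers": 100,"travel": [13,14.8,10],"roll": -1.7},{"fingers": 100,"travel": [13,14.8,10],"roll": -1.7}])

```text
time_s: 2.3
tcp_pos: [0.6661, 0.0863, 0.1341]
ee_rot: [[0.999, 0.053, 0.001], [0.053, -0.999, -0.001], [0.0, 0.001, -1.0]]
wrist_force: [0.1, 0.6, 0.5]
gripper_width: 1.0
```

```bash
python3 go.py .6665 .0845 .042 3.3
python3 - <<'E'
from h import *
p,d=capture("scene");cv2.imwrite("pics/s1.png",cv2.resize(p[110:270,240:440],(800,640))[:600,:,::-1])
E
```

```text
t 2.3 tcp [0.6661 0.0863 0.1341] ang 3.01 F [0.1 0.6 0.5] w 1.0
travel cm [0.02 0.18 9.21] roll -0.29
```

View pics/s1.png

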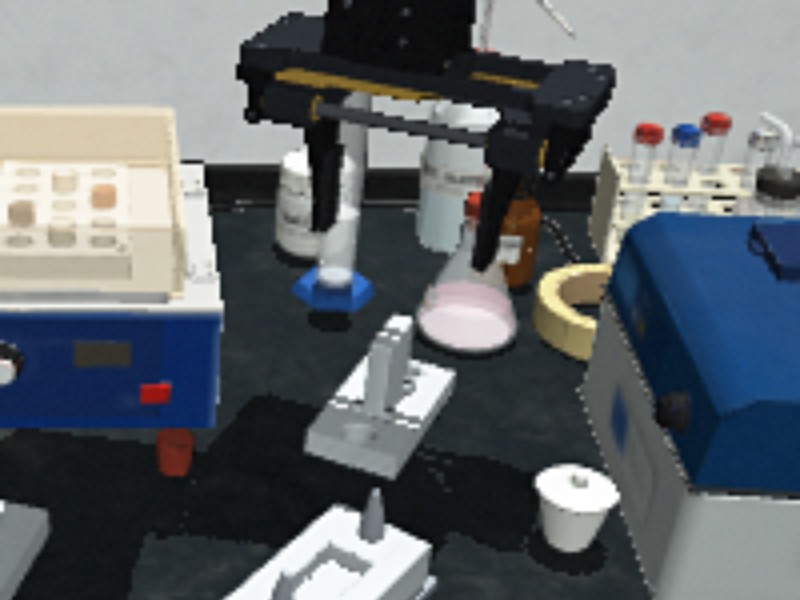

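The gripper is open above the fin (fin at crop (390,365)), with both neighbours clear. Going down.

Emit:
arm_command(rows=[{"fingers": 100,"travel": [0,0.2,3],"roll": -0.2},{"fingers": 100,"travel": [0,0.2,5.5],"roll": -0.2},{"fingers": 100,"travel": [0,0.2,7.5],"roll": -0.2},{"fingers": 100,"travel": [0,0.2,8.5],"roll": -0.2},{"fingers": 100,"travel": [0,0.2,9.2],"roll": -0.2},{"fingers": 100,"travel": [0,0.2,9.2],"roll": -0.2},{"fingers": 100,"travel": [0,0.2,9.2],"roll": -0.2}])

```text
time_s: 3.05
tcp_pos: [0.6667, 0.0846, 0.043]
ee_rot: [[0.998, 0.056, 0.002], [0.056, -0.998, 0.001], [0.003, -0.0, -1.0]]
wrist_force: [-0.6, 0.3, -0.6]
gripper_width: 0.998
```

Emit:
arm_command(rows=[{"fingers": 60,"travel": [0,0,0],"roll": 0},{"fingers": 30,"travel": [0,0,0],"roll": 0},{"fingers": 10,"travel": [0,0,0],"roll": 0},{"fingers": 0,"travel": [0,0,0],"roll": 0},{"fingers": 0,"travel": [0,0,0],"roll": 0},{"fingers": 0,"travel": [0,0,0],"roll": 0},{"fingers": 0,"travel": [0,0,0],"roll": 0},{"fingers": 0,"travel": [0,0,0],"roll": 0},{"fingers": 0,"travel": [0,0,0],"roll": 0},{"fingers": 0,"travel": [0,0,0],"roll": 0}])

```text
time_s: 4.05
tcp_pos: [0.6658, 0.0843, 0.0415]
ee_rot: [[0.998, 0.055, 0.0], [0.055, -0.998, 0.0], [0.0, -0.0, -1.0]]
wrist_force: [0.0, 0.5, -0.9]
gripper_width: 0.172
```

Emit:
arm_command(rows=[{"fingers": 0,"travel": [0,0,-0.7],"roll": 0},{"fingers": 0,"travel": [0,0,-2],"roll": 0},{"fingers": 0,"travel": [0,0,-4],"roll": 0},{"fingers": 0,"travel": [0,0,-6],"roll": 0},{"fingers": 0,"travel": [0,0,-8],"roll": 0},{"fingers": 0,"travel": [0,0,-9.5],"roll": 0},{"fingers": 0,"travel": [0,0,-10],"roll": 0},{"fingers": 0,"travel": [0,0,-10],"roll": 0},{"fingers": 0,"travel": [0,0,-10],"roll": 0}])

```text
time_s: 4.95
tcp_pos: [0.6651, 0.0841, 0.1408]
ee_rot: [[0.998, 0.055, -0.002], [0.055, -0.998, -0.0], [-0.002, 0.0, -1.0]]
wrist_force: [0.4, -0.5, -2.6]
gripper_width: 0.159
```

```bash
python3 go.py .4765 .0355 .13 -6.7
python3 - <<'E'
from h import *
p,d=capture("scene");cv2.imwrite("pics/s2.png",cv2.resize(p[110:270,240:440],(600,480))[:,:,::-1])
E
```

```text
t 4.95 tcp [0.6651 0.0841 0.1408] ang 3.16 F [ 0.4 -0.5 -2.6] w 0.159
travel cm [-19.09   3.81   1.11] roll 9.86
```

View pics/s2.png

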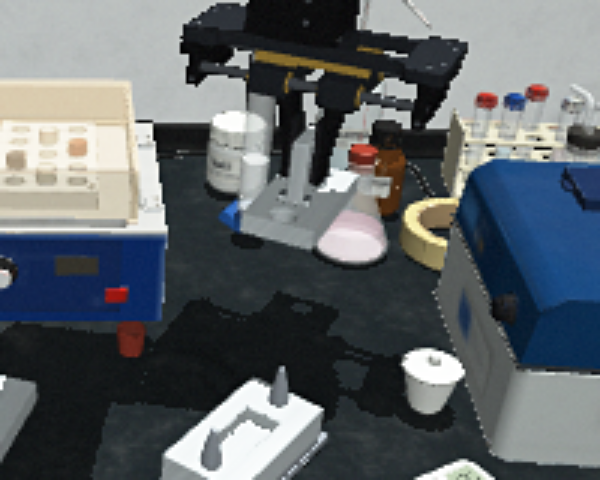

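The plate is held level in the gripper (crop (298,200)) with the plate hanging free. Carrying it over the mould.

Emit:
arm_command(rows=[{"fingers": 0,"travel": [-2,0.4,0],"roll": 1.5},{"fingers": 0,"travel": [-5,1,0],"roll": 3},{"fingers": 0,"travel": [-8.5,1.7,0],"roll": 5},{"fingers": 0,"travel": [-12,2.4,0],"roll": 7},{"fingers": 0,"travel": [-15,3,0],"roll": 8.5},{"fingers": 0,"travel": [-17.5,3.5,0],"roll": 9.8},{"fingers": 0,"travel": [-19,3.8,0.5],"roll": 9.8},{"fingers": 0,"travel": [-19.1,3.8,1.1],"roll": 9.8},{"fingers": 0,"travel": [-19.1,3.8,1.1],"roll": 9.8},{"fingers": 0,"travel": [-19.1,3.8,1.1],"roll": 9.8}])

```text
time_s: 6.0
tcp_pos: [0.4782, 0.036, 0.1303]
ee_rot: [[0.993, -0.115, 0.0], [-0.115, -0.993, -0.0], [0.0, 0.0, -1.0]]
wrist_force: [-0.0, 0.8, -2.2]
gripper_width: 0.156
```

```bash
python3 go.py .4757 .0353 .079 -6.7
python3 - <<'E'
from h import *
for c in("scene","top"):
    p,d=capture(c);W=cloud(c,d);np.savez(c+"2.npz",p=p,d=d)
    r=np.linalg.norm(W[...,:2]-[.4765,.0355],axis=-1)
    m=(r<.085)&(d>0)&(W[...,2]>.095)&(W[...,2]<.111)&(p.min(2)>90)   # plate top ~.104
    q=W[m]; t=cv2.minAreaRect((q[:,:2]*1000).astype(np.float32));print(c,m.sum(),np.round(t[0],1),np.round(t[1],1),round(t[2],1),np.median(q[:,2]).round(4))
    uv=proj(c,[.4765,.0355,.08]).astype(int);u,v=uv
    cv2.imwrite(f"pics/{c}2.png",cv2.resize(p[v-50:v+50,u-60:u+60],(600,500),interpolation=cv2.INTER_CUBIC)[:,:,::-1])
a=np.hstack([cv2.imread("pics/scene2.png")[:,:],cv2.imread("pics/top2.png")]);cv2.imwrite("pics/b2.png",cv2.resize(a,(800,333)))
E
```

```text
t 6.0 tcp [0.4782 0.036  0.1303] ang -6.61 F [-0.   0.8 -2.2] w 0.156
travel cm [-0.24  0.1   5.13] roll 0.09
scene 882 [478.2  33.9] [ 56.5 113. ] 83.0 0.1036
top 82 [431.7  24.5] [21.7 17.6] 85.4 0.105
```

View pics/b2.png

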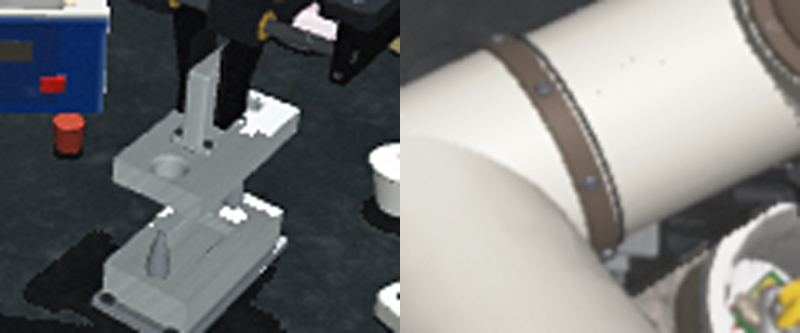

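The scene view shows the plate hanging square over the mould, with a hole at crop (168,165) above the dowel at (157,255). The arm blocks the top view. I'll compare mould and plate within the scene camera alone, so its calibration bias cancels.

Run:
```python
from h import *
def box(n,c,z,g):
    k=np.load(n+".npz");p,d=k["p"],k["d"];W=cloud("scene",d)
    m=(np.linalg.norm(W[...,:2]-c,axis=-1)<.075)&(d>0)&(abs(W[...,2]-z)<.004)&(p.min(2)>g)
    q=W[m];t=cv2.minAreaRect((q[:,:2]*1000).astype(np.float32));print(n,c,len(q),np.round(t[0],1),np.round(t[1],1),round(t[2],1),np.median(q[:,2]).round(4))
box("scene0",[.4765,.0355],.032,90);box("scene2",[.4765,.0355],.104,90);box("scene0",[.667,.085],.016,90)
```

```text
scene0 [0.4765, 0.0355] 798 [475.7  33.9] [ 57.9 112.5] 83.2 0.0311
scene2 [0.4765, 0.0355] 712 [478.3  34. ] [ 56.2 112.9] 83.0 0.1038
scene0 [0.667, 0.085] 416 [664.9  83.8] [115.9  56.5] 2.8 0.0151
```

Emit:
arm_command(rows=[{"fingers": 0,"travel": [-0.25,0.05,0],"roll": 0.1},{"fingers": 0,"travel": [-0.25,0.05,1],"roll": 0.1},{"fingers": 0,"travel": [-0.25,0.05,2],"roll": 0.1},{"fingers": 0,"travel": [-0.25,0.05,2.7],"roll": 0.1},{"fingers": 0,"travel": [-0.25,0.05,3.2],"roll": 0.1},{"fingers": 0,"travel": [-0.25,0.05,3.7],"roll": 0.1},{"fingers": 0,"travel": [-0.25,0.05,4],"roll": 0.1},{"fingers": 0,"travel": [-0.25,0.05,4],"roll": 0.1},{"fingers": 0,"travel": [-0.25,0.05,4],"roll": 0.1}])

```text
time_s: 7.0
tcp_pos: [0.4748, 0.0356, 0.0907]
ee_rot: [[0.993, -0.117, 0.0], [-0.117, -0.993, 0.0], [0.0, -0.0, -1.0]]
wrist_force: [0.1, 0.1, -3.0]
gripper_width: 0.156
```

```bash
python3 go.py .4757 .0353 .0735 -6.7
python3 - <<'E'
from h import *
p,d=capture("scene");u,v=proj("scene",[.4765,.0355,.06]).astype(int)
cv2.imwrite("pics/s3.png",cv2.resize(p[v-45:v+45,u-54:u+54],(648,540),interpolation=cv2.INTER_CUBIC)[:,:,::-1])
E
```

```text
t 7.0 tcp [0.4748 0.0356 0.0907] ang -6.72 F [ 0.1  0.1 -3. ] w 0.156
travel cm [0.09 0.02 1.72] roll -0.02
```

View pics/s3.png

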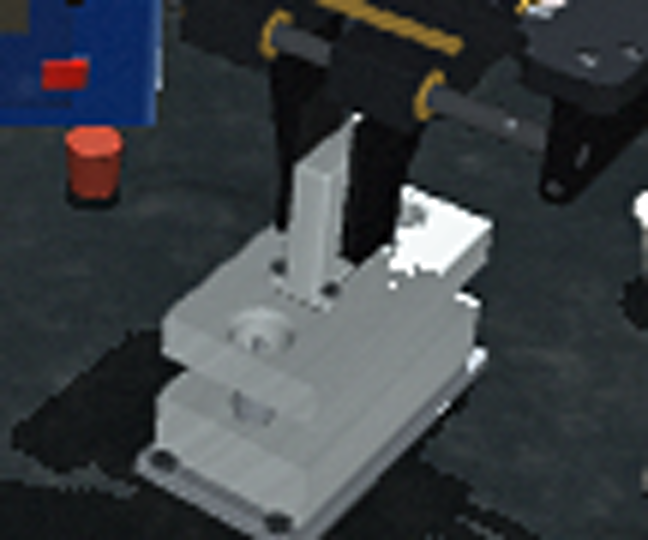

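The dowel tip shows inside the near hole at (260,340) and there is no side force. Lowering on.

Emit:
arm_command(rows=[{"fingers": 0,"travel": [0.05,0,0.4],"roll": 0},{"fingers": 0,"travel": [0.05,0,0.7],"roll": 0},{"fingers": 0,"travel": [0.05,0,1.0],"roll": 0},{"fingers": 0,"travel": [0.05,0,1.2],"roll": 0},{"fingers": 0,"travel": [0.05,0,1.4],"roll": 0},{"fingers": 0,"travel": [0.05,0,1.5],"roll": 0},{"fingers": 0,"travel": [0.05,0,1.6],"roll": 0},{"fingers": 0,"travel": [0.05,0,1.6],"roll": 0}])

```text
time_s: 7.85
tcp_pos: [0.4751, 0.0354, 0.0745]
ee_rot: [[0.993, -0.117, -0.0], [-0.117, -0.993, -0.0], [-0.0, 0.0, -1.0]]
wrist_force: [-0.2, -0.3, -3.5]
gripper_width: 0.161
```

Still hanging free, about 1 mm to go. Easing it down to contact.

Emit:
arm_command(rows=[{"fingers": 0,"travel": [0,0,0.05],"roll": 0},{"fingers": 0,"travel": [0,0,0.1],"roll": 0},{"fingers": 0,"travel": [0,0,0.13],"roll": 0},{"fingers": 0,"travel": [0,0,0.13],"roll": 0},{"fingers": 0,"travel": [0,0,0.13],"roll": 0}])

```text
time_s: 8.35
tcp_pos: [0.4752, 0.0355, 0.0735]
ee_rot: [[0.993, -0.117, 0.0], [-0.117, -0.993, 0.0], [0.0, -0.0, -1.0]]
wrist_force: [-0.9, 0.5, 0.1]
gripper_width: 0.158
```

Emit:
arm_command(rows=[{"fingers": 0,"travel": [0,0,0.05],"roll": 0},{"fingers": 0,"travel": [0,0,0.05],"roll": 0},{"fingers": 0,"travel": [0,0,0.05],"roll": 0}])

```text
time_s: 8.65
tcp_pos: [0.4752, 0.0355, 0.0735]
ee_rot: [[0.993, -0.117, 0.0], [-0.117, -0.993, -0.0], [0.0, 0.0, -1.0]]
wrist_force: [-2.7, -0.2, 5.0]
gripper_width: 0.16
```

```bash
cat > chk.py <<'E'
from h import *
import sys
p,d=capture("scene");W=cloud("scene",d)
m=(np.linalg.norm(W[...,:2]-[.4765,.0355],axis=-1)<.075)&(d>0)&(abs(W[...,2]-.048)<.006)&(p.min(2)>90)
q=W[m];t=cv2.minAreaRect((q[:,:2]*1000).astype(np.float32));A=np.c_[q[:,:2]-q[:,:2].mean(0),np.ones(len(q))];print(len(q),np.round(t[0],1),np.round(t[1],1),round(t[2],1),"zmed",np.median(q[:,2]).round(4),"slope",np.linalg.lstsq(A,q[:,2],rcond=None)[0].round(4))
u,v=proj("scene",[.4765,.0355,.05]).astype(int)
cv2.imwrite(sys.argv[1],cv2.resize(p[v-45:v+45,u-54:u+54],(648,540),interpolation=cv2.INTER_CUBIC)[:,:,::-1])
E
python3 chk.py pics/s4.png
```

```text
769 [475.9  34.1] [ 57.8 112.2] 83.2 zmed 0.0469 slope [0.0111 0.0106 0.0469]
```

View pics/s4.png

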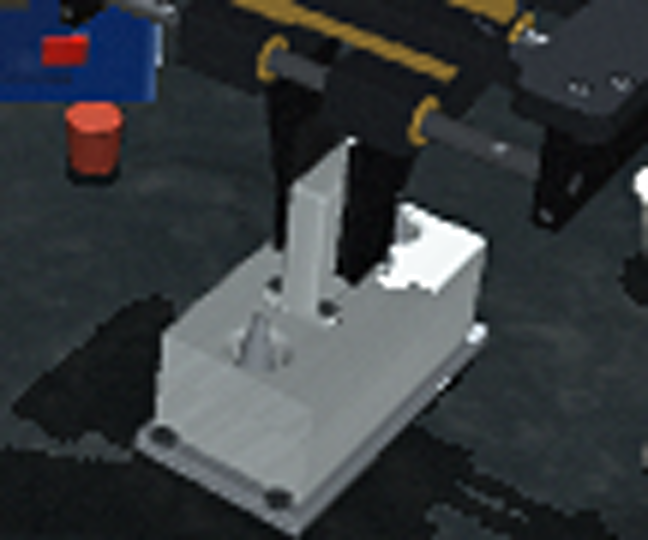

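It's home: no gap between the halves, the dowel stands out of the hole at (258,340), and the plate's centre and angle match the mould's. Opening, then backing off straight up.

Emit:
arm_command(rows=[{"fingers": 25,"travel": [0,0,-0.05],"roll": 0},{"fingers": 40,"travel": [0,0,-0.05],"roll": 0},{"fingers": 60,"travel": [0,0,-0.05],"roll": 0},{"fingers": 60,"travel": [0,0,-0.05],"roll": 0},{"fingers": 60,"travel": [0,0,-0.05],"roll": 0},{"fingers": 60,"travel": [0,0,-0.05],"roll": 0}])

```text
time_s: 9.3
tcp_pos: [0.4752, 0.0354, 0.0732]
ee_rot: [[0.993, -0.117, -0.0], [-0.117, -0.993, -0.0], [-0.0, 0.0, -1.0]]
wrist_force: [-0.3, -0.2, 0.1]
gripper_width: 0.572
```

Emit:
arm_command(rows=[{"fingers": 60,"travel": [0,0,-1],"roll": 0},{"fingers": 60,"travel": [0,0,-3],"roll": 0},{"fingers": 60,"travel": [0,0,-6],"roll": 0},{"fingers": 60,"travel": [0,0,-9],"roll": 0},{"fingers": 60,"travel": [0,0,-12],"roll": 0},{"fingers": 60,"travel": [0,0,-14],"roll": 0},{"fingers": 60,"travel": [0,0,-14],"roll": 0},{"fingers": 60,"travel": [0,0,-14],"roll": 0}])

```text
time_s: 10.1
tcp_pos: [0.4748, 0.0355, 0.2136]
ee_rot: [[0.993, -0.117, 0.001], [-0.117, -0.993, 0.001], [0.001, -0.001, -1.0]]
wrist_force: [0.2, -0.3, -0.2]
gripper_width: 0.598
```

```bash
python3 chk.py pics/s5.png; python3 go.py .4757 .0353 .2 -6.7
```

```text
809 [475.4  34. ] [ 57.  111.4] 82.9 zmed 0.0471 slope [0.0121 0.0164 0.0471]
t 10.15 tcp [0.4744 0.0353 0.2127] ang -6.74 F [-0.9  0.3 -0.4] w 0.6
travel cm [ 0.13 -0.01  1.27] roll -0.04
```

View pics/s5.png

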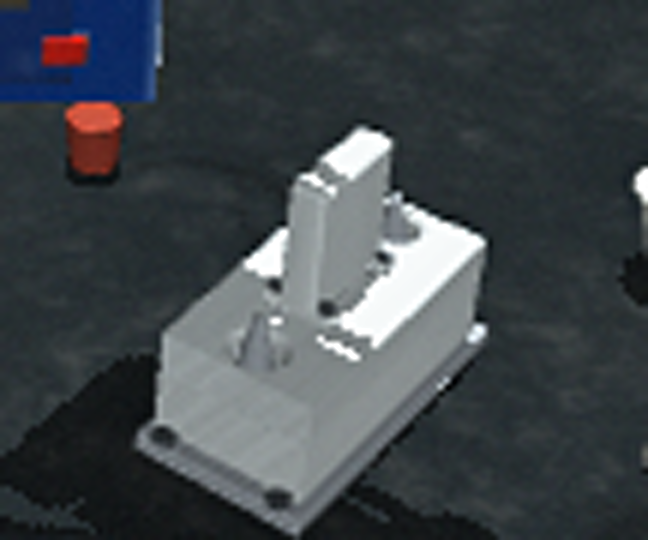

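The top half is seated flat, both dowels stand out of their holes (at (258,340) and (402,220)), and the gripper is clear.

```bash
python3 -c "
from station import *
print(finish_job())"
```

```text
the job is handed in; nothing more can be done
None
```

The mould's own top half is on the lower half, flat and fully home, and I handed the job in at about 10 s of robot time. I picked it out as the 110 mm plate with inline holes, the one farthest from the robot. I took it by its fin, lowered it over the dowels to contact, let go and lifted clear.

**Last checks:**
- **Fit:** the final picture shows no gap between the halves and both dowels standing out of their holes.
- **Alignment:** seen by the scene camera, the plate lies within 0.5 mm and 0.5° of where the mould was.
- **Height:** the plate's upper face read 47 mm against 48 mm expected. That camera also read the bare mould and the loose plate about 1 mm low.
- **Tilt:** the plane fit gave a slope of about 1°, which I put down to depth noise.
- **Force:** the wrist read about 5 N at contact and close to zero after release.

**Disagreements and gaps:** the two cameras differed by about 2 mm in absolute position, so I aligned within one camera. The trained networks found neither the long-fin nor the skew-fin half in the top view, so I told the halves apart by their holes in the rectified picture. The other two top halves were not touched, but I did not measure them again at the end.

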